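# Clamp the self-closing contact clip on the cell's flat strip

## Task

Squeeze the self-closing contact clip open, take it off its parking rest and, still squeezed open, lower it over the flat metal strip that stands up out of the measuring cell, pressing gently until the clip's sprung pin is pushed about half-way in by the strip's top edge and never driving it hard against its stop. Then let the clip close so that it stays there on its own, upright, both jaws gripping the strip and the pin still pressed half-way in. Leave the dish and the bottle alone.

Things in the scene. Friction and masses are not known exactly. Their poses are not given: they have to be found in the camera images.
- clip: Loose self-closing clip, like cross-lock tweezers standing tips down; about 80 g, 106 mm tall, 26 mm along x, 39 mm along y over the handles. Origin: midway between the jaw tips, at their lower end; z up, y the way it is squeezed. Jaws: 18 mm wide (x), z = 0 to 17 mm; arms cross at z = 43 mm; black head at z = 93 to 106 mm. Starts upright on the rest's foot, axes as the rest's, jaws shut on its blade
- clip_grip (a point): middle between the clip's two ribbed rubber handle pads, 63 mm above the jaw tips; axes as the clip. Each pad is 20 mm wide (x), 26 mm high, its face at y = +-19 mm. Squeezing the pads from 39 to 32 mm over both (about 19 N at first, 23 N at the end, then a stop) opens the jaws to a 21 mm gap; let go, they close with about 7 N each
- clip_arm_a (a joint): opening angle of one clip arm (rad): 0 with 3.2 mm between the jaws (closed on the blade or strip), 0.10 squeezed fully open
- clip_arm_b (a joint): the same for the other arm
- rest: fixed parking rest: a grey foot 60 (x) by 50 (y) mm, 12 mm high, with an upright steel blade in its middle, 12 mm wide (x), 3 mm thick (y), its top 28 mm above the bench. Origin: centre of the underside, on the bench; z up
- cell: fixed measuring cell: a round glass pot 75 mm across, white lid, its top 62 mm above the bench, with a grey gland 22 by 12 mm in the middle, out of which the flat strip stands. A round rod (8 mm thick, top at 82 mm) stands 25 mm to +x of the strip, a short port (top at 71 mm) 25 mm to -x. Origin: centre of the underside, on the bench; z up
- cell_slot (a point): point on the flat steel strip's middle line at the gland's mouth, 68 mm above the bench; axes as the cell. The strip stands upright, 10 mm wide along x, 3 mm thick along y. How far it stands out is not measured and varies: its top edge is 112 to 130 mm above the bench, to be felt with the pin. A push of up to 25 N does not shift it
- dish: bystander: low culture dish 58 mm across, 14 mm high, origin under its centre; leave alone
- bottle: bystander: reagent bottle 52 mm across, 86 mm high, origin under its centre; leave alone
- clip_pin_free (a point): point of the clip (it does not move with the pin): the lower end of its brass spring pin when free, 30 mm above the jaw tips, on the clip's middle line between the arms. The pin points down, its flat tip is 7.6 mm across; it can be pushed up by 8 mm: 2.0 N to start, 3.8 N half-way, 5.6 N at the end, then a hard stop
There are look-alikes about, which are no part of the job. There is more than one size of the clip; the job needs the middle-sized. What is shaped like the cell but blue is not meant.

How it is judged:
On the way, in this order (a step that is already met when the one before it is completed fails the run):
1. the clip is lifted off the rest, squeezed open (z of clip in the frame of rest above 0.035 m and value of joint each of clip_arm_a, clip_arm_b above 0.04 rad), for 0.1 s.
2. with the jaws still squeezed open round the strip, the pin is pressed on the strip's top edge (value of joint each of clip_arm_a, clip_arm_b above 0.035 rad and contact force between clip_pin and cell above 2.4 N), for 0.1 s.
At the end, for the whole second after the job is handed in: the clip stands alone and still on the strip, upright within 7 degrees, square within 11, centred within 6 mm; both jaws closed (arms under 0.035 rad), gripping with over 3 N each; its pin presses the strip's top edge with 2.8 to 5.2 N (2 to 7 mm in) (contact force between clip_pin and cell between 2.8 and 5.2 N and contact force between each of clip_arm_a, clip_arm_b and cell above 3 N and value of joint each of clip_arm_a, clip_arm_b below 0.035 rad and horizontal distance between clip and cell_slot below 0.006 m and angle between clip's own z axis and vertical below 0.12 rad and angle between the y axis of clip and the y axis of cell, either way round below 0.2 rad and linear speed of clip below 0.01 m/s); the robot touches nothing.
It fails at once if the pin is pressed with over 10 N (driven hard against its stop) (contact force between clip_pin and cell above 10 N).
It fails at once if the dish is moved by over 20 mm (distance of dish from where it was at the start of the episode above 0.02 m).
It fails at once if the bottle is moved by over 20 mm (distance of bottle from where it was at the start of the episode above 0.02 m).
It also fails if it takes over 67 s, if anything falls off the work surface, if the arm or the gripper's body presses on something with over 40 N, if the wrist force passes 120 N, or if a joint passes its speed limit or range.

## Robot

A 7-joint arm with a two-finger parallel gripper is mounted at the origin on a cart in front of the work surface, level with it; the furniture and walls round the work are solid. World frame = base frame: x ahead of the robot, y to its left, z up, the work surface at z = 0. Lengths are in m, angles in rad, forces in N, time in s.
With the tool pointing down it reaches from about 0.4 to 0.875 m from the base axis. Payload 19.3 kg.
Tool frame: the origin (TCP) lies at the very end of the fingers, on their centre line; the grasp point (between the pads) lies 19 mm behind it (bot.grasp_offset is the distance from the TCP to the grasp point, in m); z points along the fingers, x is the direction in which the jaws open and shut, and the axes are right-handed (so a half turn about z gives the same grasp; the last joint's range is limited). The gripper opens to 85 mm and grips with 20 to 120 N. Pads are 22 mm wide; open, the fingers measure 114 mm over their backs; the gripper's body (76 mm by 85 mm) begins 54 mm behind the grasp point. The pads swing forward as they close: fully open they stand 13 mm farther back than shut.
Start: joints at [-0.07, 0.521, -0.036, 1.599, 0.021, 1.021, -0.113], TCP at [0.625, -0, 0.231] pointing down, gripper open.
Joint ranges: [-2.91, 2.91], [-0.3, 2.13], [-1.5, 1.42], [0.17, 2.43], [-1.26, 4.41], [0.16, 1.93], [-2.52, 2.52]. Speed limits (rad/s): [1.89, 1.89, 2.39, 2.39, 3.01, 3.01, 3.01].

## Interface

Orientations are given as [roll, pitch, yaw] about the fixed x, y, z axes, in that order (R = Rz(yaw) Ry(pitch) Rx(roll)).
In Python, from workcell import status, grab_frame, calibration, job, regions_of, mark_of, bot gives the robot as it stands.
- The arm moves only by the tool carry_out, never from a script. Its argument "deltas" is one flat list of numbers, 5 for each row, row after row: the opening, from -1 (shut) to 1 (fully open), then the shift along the tool's x, y, z in cm, then the turn about the tool's z in degrees. A call has 1 to 20 rows; each row shifts and turns the commanded pose from where the row before left it, along the tool's axes as they then stand; what a row does not reach is not made up. A row lasts 1/12 s, in which the tool goes at most 41.7 mm and 7.16 degrees, less where a joint would pass 70% of its speed; a pose out of reach is approached as far as the arm can. A call with a gripper value outside its range is refused whole. The fingers move at their own pace and stop on an object; "newtons" is the grip in N (left out, the last holds). Time passes only in rows, so rows that do not move let the fingers close. It gives the time, the measured TCP pose, the force and the opening at its end, in the units of the state.
- status.observe(): the state, without advancing time (a new reading comes with each control period).
- grab_frame(name): name is "scene" or "side" or "wrist"; returns the picture (400x640x3 uint8, red, green, blue); there is no depth.
- calibration(name): a dict with "fov_y" (degrees; the focal length in pixels is half the picture's height over the tangent of half this angle, whatever the lens; pixels are square), "cx", "cy" (the principal point, pixels), "R" (3x3) and "t" (3): a world point X has camera coordinates R X + t. Camera axes: x right, y down, z forward; pixel columns grow to the right and rows downward; lengths in m; the calibration is good to about 2 mm. A picture is of the moment at which its call begins: read the wrist's pose just before it. calibration takes no time and is no camera call; for the wrist camera it gives the pose at the moment of the call.
- job.job_done(): hands the job in, once; it reports no verdict.
Trained networks look in the newest picture that a camera, given by its name, has taken for a name from the list of things; names that differ only in an ending like _2 or _b are one class to them, and where a whole thing is asked for, a point or a joint stands for the part that bears it (a point fixed in the world has none). Each returns a list of dicts, best first, with "p" (0 to 1); they miss things now and then, are a little off and sometimes report something else, mostly with a low value. They report only what shows in the picture. A call takes as long as a camera call. They do not tell look-alikes from the thing itself.
- regions_of(camera, target): "region" (400x640 bool, what is visible of it) and "xy" ([column, row] in pixels, amid what is visible of it).
- mark_of(camera, target): "xy" ([column, row] in pixels: a listed point, or the origin of a listed thing).
The state is a dict: "clock": time; "qpos": joint angles; "qd": joint speeds; "joint_efforts": joint torques, N m; "position": TCP position; "tool_rot": TCP orientation; "force": force on the tool from outside, world axes, zero at the start; "moment": the same for the moment, N m; "grip_width": finger opening in m.
Only numpy, scipy, OpenCV 4.12 (cv2) and the standard library are available. Lean on these libraries where they do the work, as an engineer would, in place of code of your own. Each camera call takes 0.05 s, during which the arm holds its last target.

## Working session

There is one attempt and no reset: what is moved stays moved. The work goes in short steps, Python scripts to look and compute and a tool call to move; the robot and the scene stay as the last step left them, time stands still between calls to the robot, and variables do not carry over. Pictures are saved under pics/ and viewed, and the job is handed in when it is done.

Besides the shell and the picture viewer there is one more tool, called after "Call:" by a JSON object that holds its "method" and its "body", one argument or row to a line. carry_out: Moves the arm, as the interface text tells. Its arguments: {"type":"object","properties":{"deltas":{"type":"array","items":{"type":"number"}},"newtons":{"type":"number"}},"required":["deltas"]}

```bash
ls; mkdir -p pics; python3 - <<'E'
from workcell import status, grab_frame, calibration, job, regions_of, mark_of, bot
import cv2
s=status.observe();print(s)
for n in ("scene","side","wrist"):
    im=grab_frame(n);cv2.imwrite(f"pics/{n}0.png",im[:,:,::-1]);c=calibration(n);print(n,c)
    for t in ("clip","rest","cell","dish","bottle"):
        print(t,[(round(d['p'],2),[round(float(v)) for v in d['xy']]) for d in mark_of(n,t)])
    for t in ("clip_grip","cell_slot","clip_pin_free"):
        print(t,[(round(d['p'],2),[round(float(v)) for v in d['xy']]) for d in mark_of(n,t)])
print(status.observe()['clock'],bot.grasp_offset)
E
```

```text
pics
{'clock': 0.0, 'qpos': array([-0.07020254,  0.52200792, -0.03633053,  1.60002276,  0.02120792,
        1.0211064 , -0.11281552]), 'qd': array([-0.00087898, -0.00026387,  0.00255477,  0.00028126, -0.0008397 ,
        0.00011297,  0.00082306]), 'joint_efforts': array([-4.24098413e-03, -9.27110124e+01,  1.97758444e+00, -3.69928443e+01,
        1.76317629e-02,  8.19846697e-03, -6.58496788e-05]), 'position': array([ 6.24649811e-01, -3.70734285e-05,  2.30724217e-01]), 'tool_rot': array([ 3.14150369e+00,  1.15572402e-03, -1.58826443e-05]), 'force': array([-0.38342906,  0.17296496, -0.49671031]), 'moment': array([ 0.07917088,  0.03799046, -0.00860253]), 'grip_width': 0.08533501263722842}
scene {'fov_y': 51.4700649318541, 'cx': 321.65850645758525, 'cy': 196.08518625119655, 'R': array([[ 0.81395396, -0.58092147,  0.00303134],
       [-0.37011191, -0.52258752, -0.76806214],
       [ 0.44776793,  0.62404529, -0.64036814]]), 't': array([-0.39058609,  0.30889838,  0.72211662])}
clip [(0.9, [316, 204]), (0.58, [285, 219]), (0.43, [273, 199])]
rest [(0.59, [283, 218])]
cell [(0.79, [378, 247]),
[... 963 characters left out ...]
ee [(0.95, [324, 179]), (0.86, [283, 176]), (0.53, [295, 161])]
wrist {'fov_y': 64.19891663076424, 'cx': 319.93498954791517, 'cy': 197.24684682525267, 'R': array([[ 9.99999941e-01, -2.47385939e-04, -2.39465017e-04],
       [-1.64343162e-04, -9.54128867e-01,  2.99396189e-01],
       [-3.02546893e-04, -2.99396132e-01, -9.54128851e-01]]), 't': array([-0.62536975, -0.0380174 ,  0.37966594])}
clip [(0.69, [264, 21]), (0.57, [165, 27])]
rest [(0.92, [169, 29])]
cell [(0.6, [206, 212]), (0.58, [298, 213])]
dish [(0.9, [94, 143])]
bottle [(0.71, [291, 236])]
clip_grip [(0.94, [131, 10])]
cell_slot [(0.8, [184, 236]), (0.72, [290, 241])]
clip_pin_free [(0.94, [255, 5]), (0.58, [151, 20])]
1.35 0.0187
```

View pics/scene0.png

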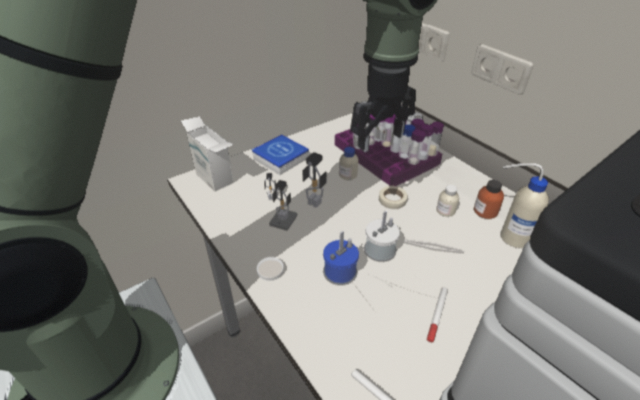

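View pics/side0.png

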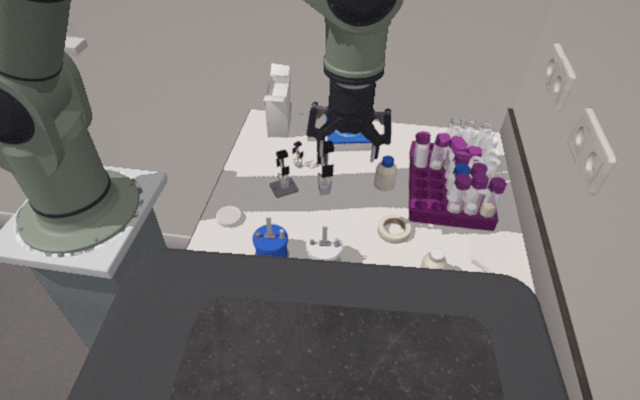

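View pics/wrist0.png

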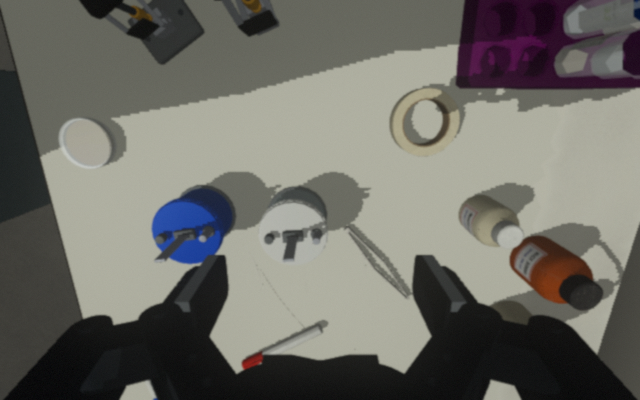

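```bash
python3 - <<'E'
import cv2,numpy as np
a=cv2.imread("pics/scene0.png")[110:310,220:440];b=cv2.imread("pics/side0.png")[110:310,200:420]
cv2.imwrite("pics/crop0.png",np.vstack([cv2.resize(x,None,fx=3,fy=3,interpolation=cv2.INTER_CUBIC) for x in (a,)]))
cv2.imwrite("pics/crop1.png",cv2.resize(b,None,fx=3,fy=3,interpolation=cv2.INTER_CUBIC))
E
```

```text
(no output)
```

View pics/crop0.png

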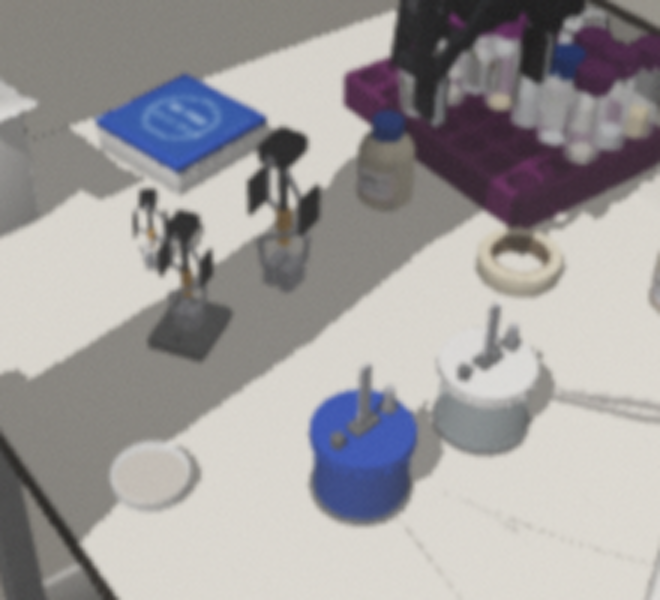

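View pics/crop1.png

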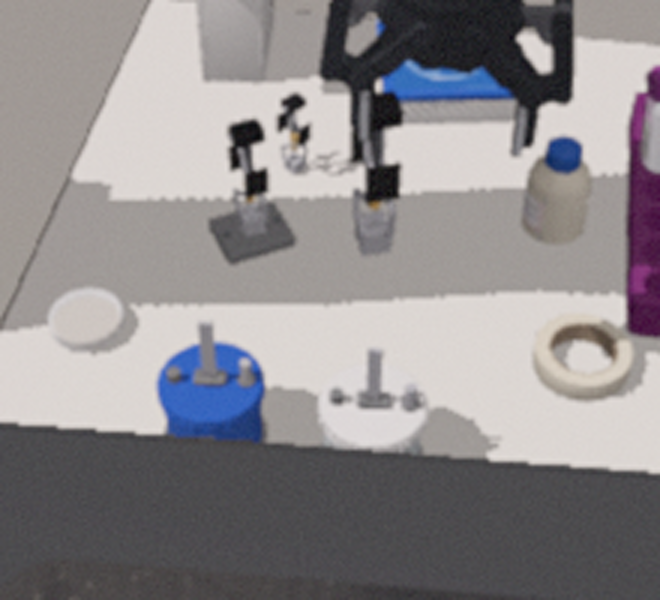

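The middle-sized clip is the one at scene (285,200) / side (283,172). It stands on the grey foot, with the small look-alike at (269,185) and the large one at (315,178). The cell meant is the white-lidded one at scene (381,238) / side (323,245), and the blue one at (340,260) is not. Next I triangulate.

```bash
cat > h.py <<'E'
from workcell import status, grab_frame, calibration, job, regions_of, mark_of, bot
import cv2,numpy as np
def P(n,c=None):
    c=c or calibration(n);f=200/np.tan(np.radians(c['fov_y'])/2)
    K=np.array([[f,0,c['cx']],[0,f,c['cy']],[0,0,1]]);return K@np.hstack([c['R'],np.array(c['t']).reshape(3,1)])
def proj(Pm,X):
    x=Pm@np.append(X,1);return x[:2]/x[2]
def tri(obs):
    A=[]
    for Pm,(u,v) in obs: A+= [u*Pm[2]-Pm[0],v*Pm[2]-Pm[1]]
    X=np.linalg.svd(np.array(A))[2][-1];X=X[:3]/X[3]
    return X,[np.round(proj(p,X)-np.array(u),1) for p,u in obs]
def onz(Pm,uv,z):
    u,v=uv;A=np.array([u*Pm[2]-Pm[0],v*Pm[2]-Pm[1]])
    return np.append(np.linalg.solve(A[:,:2],-A[:,2]*z-A[:,3]),z)
E
python3 - <<'E'
from h import *
a,b=P("scene"),P("side")
for n,u,v in [("clip",(285,219),(281,186)),("rest",(283,218),(282,190)),("grip",(285,194),(283,163)),("pin",(282,210),(283,176)),("cell",(378,247),(325,264)),("slot",(383,231),(321,240)),("striptop",(384.7,213),(325,227)),("dish",(270,270),(230,216)),("bottle",(347,175),(387,187)),("big",(316,204),(323,194)),("biggrip",(314,177),(323,166))]:
    X,r=tri([(a,u),(b,v)]);print(n,X.round(4),*r)
E
```

```text
clip [0.4641 0.1312 0.02  ] [-0.3 -0.8] [-0.1  0.7]
rest [0.4655 0.1392 0.0074] [0.7 1.9] [ 0.3 -1.7]
grip [0.4713 0.1353 0.0914] [-0.2 -0.7] [-0.1  0.6]
pin [0.4663 0.1474 0.0375] [-0.4 -1.2] [-0.2  1.1]
cell [ 0.601  -0.0577 -0.007 ] [0.8 1.8] [ 0.4 -1.8]
slot [ 0.5905 -0.0697  0.0729] [-0.8 -2.2] [-0.5  2.1]
striptop [ 0.5976 -0.0636  0.112 ] [-0.2 -0.4] [-0.1  0.4]
dish [0.3623 0.0303 0.0008] [-0.4 -1.1] [-0.2  0.9]
bottle [ 0.723   0.2143 -0.0159] [0.3 0.7] [ 0.1 -0.7]
big [5.669e-01 1.455e-01 5.000e-04] [0.3 0.9] [ 0.2 -0.8]
biggrip [0.5642 0.1498 0.0869] [0.2 0.7] [ 0.1 -0.6]
```

Call:
{"method": "carry_out", "body": {
  "deltas": [1,-2.6,-2,-0.3,0,1,-2.6,-2,-0.3,0,1,-2.6,-2,-0.3,0,1,-2.6,-2,-0.3,0,1,-2.6,-2,-0.3,0,1,-2.6,-2,-0.3,0,1,0,0,0,0,1,0,0,0,0,1,0,0,0,0]
}}

```text
clock: 2.1
position: [0.4694, 0.1198, 0.2495]
tool_rot: [-3.142, -0.001, -0.0]
force: [0.5, -0.2, -0.1]
grip_width: 0.0852
```

```bash
python3 - <<'E'
from h import *
s=status.observe();print(s['clock'],s['position'],s['tool_rot'],s['force'])
im=grab_frame("wrist");c=calibration("wrist");cv2.imwrite("pics/w1.png",im[:,:,::-1])
import pickle;pickle.dump(c,open("w1.pkl","wb"))
for t in ("clip","rest","clip_grip","clip_pin_free"):
    print(t,[(round(d['p'],2),[round(float(v),1) for v in d['xy']]) for d in mark_of("wrist",t)])
E
```

```text
2.1 [0.46944679 0.11978577 0.24952375] [-3.14158885e+00 -6.89839453e-04 -6.72218440e-05] [ 0.54296311 -0.23189503 -0.08273665]
clip [(0.81, [329.2, 57.5]), (0.75, [401.0, 132.2]), (0.56, [315.9, 145.4])]
rest [(0.74, [318.2, 141.0]), (0.7, [420.7, 324.0])]
clip_grip [(0.86, [338.2, 52.7]), (0.67, [421.7, 144.9]), (0.63, [315.7, 150.2])]
clip_pin_free [(0.96, [314.8, 144.3]), (0.91, [335.7, 53.4])]
```

View pics/w1.png

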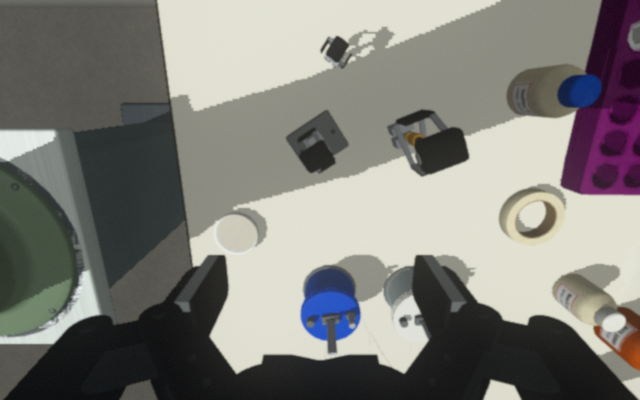

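Wrist view: the middle-sized clip is on its foot at (318,142), the small clip is at (336,50) and the large one at (430,140). I zoom in to get the foot's corners.

```bash
python3 - <<'E'
from h import *
a=cv2.imread("pics/w1.png")[90:190,270:370]
cv2.imwrite("pics/c2.png",cv2.resize(a,None,fx=6,fy=6,interpolation=cv2.INTER_CUBIC))
E
```

```text
(no output)
```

View pics/c2.png

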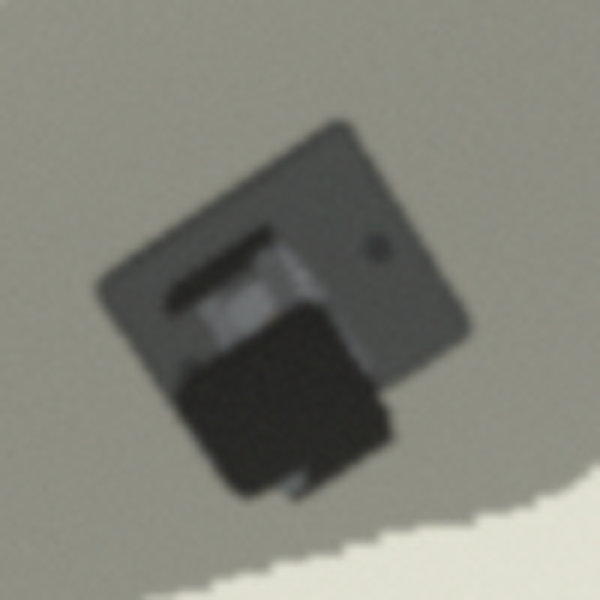

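```bash
python3 - <<'E'
from h import *
import pickle
p=P("w",pickle.load(open("w1.pkl","rb")))
px=lambda x,y:(270+(x+.5)/6-.5,90+(y+.5)/6-.5)
A,B,C=[onz(p,px(*q),.012) for q in [(97,285),(345,118),(470,330)]]
print(A,B,C,np.linalg.norm(A-B),np.linalg.norm(B-C))
print("yaw x",np.degrees(np.arctan2(*(B-A)[1::-1])),"yaw y",np.degrees(np.arctan2(*(B-C)[1::-1]))-90)
print("center",(A+C)/2)
h=[onz(p,px(*q),.118) for q in [(180,395),(320,300),(395,432),(245,497)]];print("head",h)
E
```

```text
[0.42984762 0.15189712 0.012     ] [0.47834942 0.18346267 0.012     ] [0.50328617 0.14301478 0.012     ] 0.057868884670705945 0.04751708081321726
yaw x 33.05655532800338 yaw y 31.654476376932422
center [0.46656689 0.14745595 0.012     ]
head [array([0.45251987, 0.14874179, 0.118     ]), array([0.47264467, 0.16227967, 0.118     ]), array([0.48353432, 0.14331577, 0.118     ]), array([0.46172375, 0.13371302, 0.118     ])]
```

```bash
python3 - <<'E'
from h import *
import pickle
p=P("w",pickle.load(open("w1.pkl","rb")))
for z in (0,.03,.06):print(onz(p,(333,52),z), onz(p,(400,140),z))
print(onz(p,(389,120),.045),onz(p,(420,108),.045),onz(p,(400,172),.07))
w0=P("wrist")
E
```

```text
[0.48492141 0.24521141 0.        ] [0.56765016 0.14681103 0.        ]
[0.48378676 0.24149596 0.03      ] [0.56017599 0.15063602 0.03      ]
[0.48265212 0.23778051 0.06      ] [0.55270182 0.15446102 0.06      ]
[0.54323721 0.17356877 0.045     ] [0.57491607 0.18577278 0.045     ] [0.5526379  0.12299093 0.07      ]
```

Call:
{"method": "carry_out", "body": {
  "deltas": [0.4,-0.24,-2.72,0,0,0.4,0,0,1,6.4,0.4,0,0,1,6.4,0.4,0,0,1,6.4,0.4,0,0,1,6.4,0.4,0,0,1,6.4,0.4,0,0,1,6.4,0.4,0,0,1,6.4,0.4,0,0,1,6.4,0.4,0,0,0.5,6.5,0.4,0,0,0,0,0.4,0,0,0,0,0.4,0,0,0,0]
}}

```text
clock: 3.43
position: [0.4668, 0.1472, 0.1646]
tool_rot: [-3.141, -0.0, -1.003]
force: [-0.0, 0.6, -1.0]
grip_width: 0.0597
```

```bash
python3 - <<'E'
from h import *
import pickle
s=status.observe();print(s['clock'],s['position'],s['tool_rot'],s['force'],s['qpos'])
im={n:grab_frame(n) for n in ("wrist","side","scene")}
c=calibration("wrist");pickle.dump(c,open("w2.pkl","wb"))
for n in im: cv2.imwrite(f"pics/{n}2.png",im[n][:,:,::-1])
a=im["side"][110:230,220:380,::-1];b=im["scene"][110:230,210:370,::-1]
cv2.imwrite("pics/c3.png",np.vstack([cv2.resize(x,None,fx=2.5,fy=2.5,interpolation=2) for x in(a,b)]))
for t in ("clip","rest","clip_grip","clip_pin_free"):
    print(t,[(round(d['p'],2),[round(float(v),1) for v in d['xy']]) for d in mark_of("wrist",t)])
E
```

```text
3.4333 [0.46684857 0.14715439 0.16455709] [-3.14136651e+00 -6.77217127e-05 -1.00332843e+00] [-0.0156146   0.57214609 -0.9748488 ] [-0.50957697  0.4047285   0.10661418  2.02022523 -0.06358047  0.71946415
 -1.36700634]
clip [(0.83, [246.0, 109.1]), (0.75, [320.1, 180.4]), (0.71, [369.8, 85.8]), (0.55, [355.7, 307.1])]
rest []
clip_grip [(0.87, [320.2, 206.1]), (0.66, [240.3, 112.1]), (0.62, [391.0, 81.0])]
clip_pin_free [(0.96, [240.9, 107.6]), (0.87, [377.4, 80.9]), (0.85, [317.6, 193.6])]
```

View pics/wrist2.png

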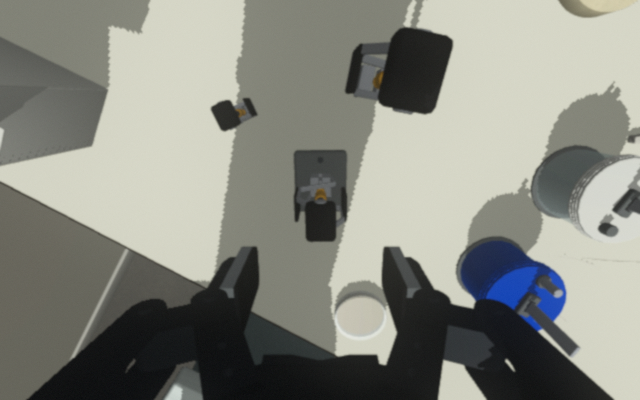

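View pics/c3.png

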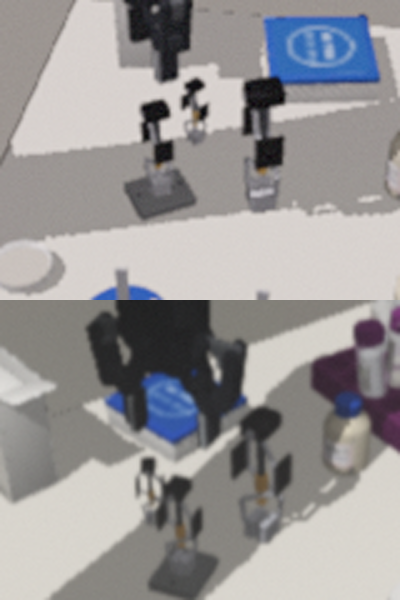

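```bash
python3 - <<'E'
from h import *
import pickle
p=P("w",pickle.load(open("w2.pkl","rb")))
R=np.array(pickle.load(open("w2.pkl","rb"))['R'])
for z in (.012,.042,.075,.105,.118):print(z,proj(p,[.467,.1473,z]))
# foot corners rows/cols
for q in [(294.5,151),(346.5,151)]:print(onz(p,q,.012))
for q in [(305,200),(336,199),(336,241),(306,241)]:print(onz(p,q,.118 if q[1]<220 else .105))
X=[.4669,.1472,.1646];print(proj(P("scene"),X),proj(P("side"),X))
a=cv2.imread("pics/wrist2.png")[140:250,270:370];cv2.imwrite("pics/c4.png",cv2.resize(a,None,fx=5,fy=5,interpolation=2))
E
```

```text
0.012 [320.32400371 181.87874197]
0.042 [320.34046997 190.66040668]
0.075 [320.36303876 202.69662817]
0.105 [320.38927293 216.68764495]
0.118 [320.40293509 223.97384328]
[0.47912797 0.18336075 0.012     ]
[0.50495667 0.14264838 0.012     ]
[0.47542482 0.16400911 0.118     ]
[0.48631338 0.14807025 0.118     ]
[0.45759216 0.1285038  0.105     ]
[0.44644262 0.14606992 0.105     ]
[278.44819629 165.67509025] [280.7451549  135.04511337]
```

View pics/c4.png

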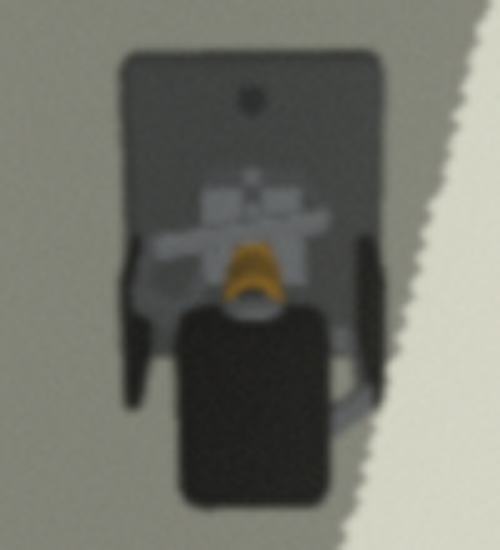

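Call:
{"method": "carry_out", "body": {
  "deltas": [0.4,0,0,1.8,0,0.4,0,0,1.8,0,0.4,0,0,1.8,0,0.4,0,0,1.8,0,0.4,0,0,1.8,0,0.4,0,0,1.0,0,0.4,0,0,0.9,0,0.4,0,0,0,0,0.4,0,0,0,0,0.4,0,0,0,0]
}}

```text
clock: 4.62
position: [0.467, 0.1473, 0.056]
tool_rot: [-3.141, -0.0, -1.007]
force: [-0.1, -0.2, -0.3]
grip_width: 0.0603
```

```bash
cat > look.py <<'E'
from h import *
import sys
k=sys.argv[1];r=[int(v) for v in sys.argv[2:6]];q=[int(v) for v in sys.argv[6:10]]
s=status.observe();print(s['clock'],s['position'].round(4),s['tool_rot'].round(4),s['force'].round(2),s['grip_width'])
im={n:grab_frame(n) for n in ("wrist","side","scene")}
for n in im: cv2.imwrite(f"pics/{n}{k}.png",im[n][:,:,::-1])
a=im["side"][r[1]:r[1]+75,r[0]:r[0]+100];b=im["scene"][q[1]:q[1]+75,q[0]:q[0]+100];w=im["wrist"]
B=np.hstack([cv2.resize(x,(400,300),interpolation=2) for x in(a,b)])
W=cv2.resize(w[120:400,140:500],(385,300),interpolation=2)
C=np.vstack([B,np.hstack([W,np.zeros((300,415,3),np.uint8)])])
cv2.imwrite(f"pics/m{k}.png",C[:,:,::-1])
E
python3 look.py 3 230 130 235 150
```

```text
4.6167 [0.467  0.1473 0.056 ] [-3.1407e+00 -1.0000e-04 -1.0071e+00] [-0.06 -0.2  -0.32] 0.060258694599534646Traceback (most recent call last):
  File "look.py", line 7, in <module>
    a=im["side"][r[1]:r[1]+75,r[0]:r[0]+100];b=im["scene"][q[1]:q[1]+75,q[0]:q[0]+100];w=im["wrist"]
                                                           ~^^^
IndexError: list index out of range
```

```bash
sed -i 's/q=\[.*$/q=[int(v) for v in sys.argv[4:6]]; r=r[:2]/' look.py; python3 look.py 3 230 130 235 150
```

```text
4.7667 [0.467  0.1474 0.056 ] [-3.1404e+00 -1.0000e-04 -1.0071e+00] [-0.35  0.32  0.45] 0.059976279847418
```

View pics/m3.png

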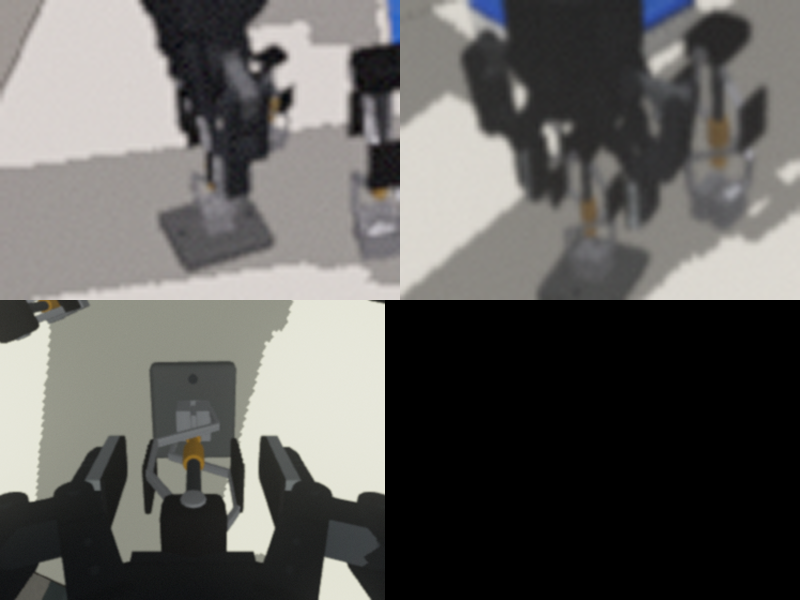

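The handle pads sit centred between the fingers. I squeeze now.

Call:
{"method": "carry_out", "body": {
  "deltas": [-0.1,0,0,0,0,-0.1,0,0,0,0,-0.1,0,0,0,0,-0.4,0,0,0,0,-0.4,0,0,0,0,-0.4,0,0,0,0,-0.4,0,0,0,0,-0.4,0,0,0,0],
  "newtons": 40
}}

```text
clock: 5.58
position: [0.4665, 0.1472, 0.0552]
tool_rot: [3.141, 0.0, -1.007]
force: [-0.4, 0.4, -0.6]
grip_width: 0.0319
```

```bash
python3 look.py 4 230 130 235 150
```

```text
5.5833 [0.4665 0.1472 0.0552] [ 3.1414e+00  1.0000e-04 -1.0071e+00] [-0.36  0.43 -0.62] 0.03190078563304978
```

View pics/m4.png

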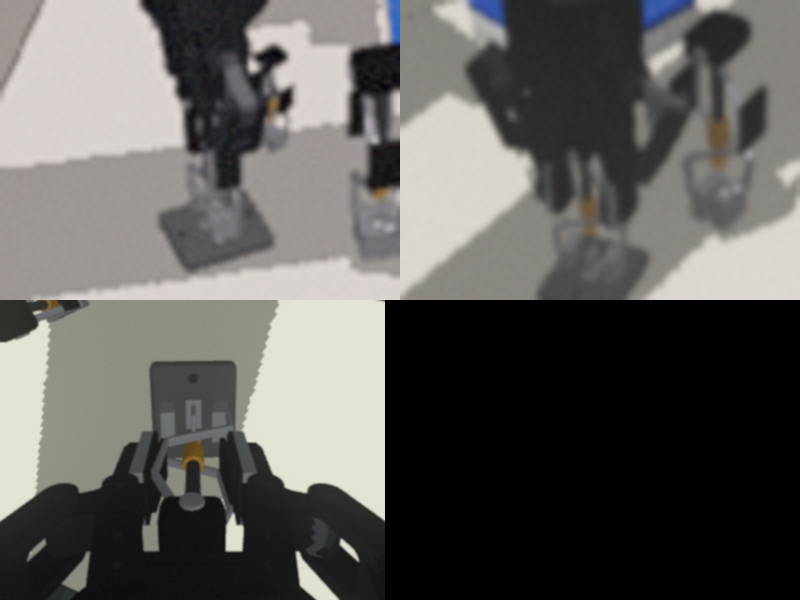

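Call:
{"method": "carry_out", "body": {
  "deltas": [-0.4,0,0,-1,0,-0.4,0,0,-1.5,0,-0.4,0,0,-2,0,-0.4,0,0,-2.5,0,-0.4,0,0,-2.5,0,-0.4,0,0,-2.5,0,-0.4,0,0,-2.5,0,-0.4,0,0,-2.5,0,-0.4,0,0,-2,0,-0.4,0,0,-0.5,0,-0.4,0,0,0,0,-0.4,0,0,0,0]
}}

```text
clock: 6.73
position: [0.4663, 0.1471, 0.2501]
tool_rot: [3.142, 0.0, -1.007]
force: [0.2, -0.6, -0.4]
grip_width: 0.032
```

```bash
python3 - <<'E'
from h import *
s=status.observe();print(s['position'],s['tool_rot'],s['force'],s['grip_width'])
im=grab_frame("wrist");cv2.imwrite("pics/w5.png",im[:,:,::-1])
# cell mark in wrist0/w1 pictures
import pickle
p1=P("w",pickle.load(open("w1.pkl","rb")))
a=cv2.imread("pics/wrist0.png")[180:270,250:340];cv2.imwrite("pics/c5.png",cv2.resize(a,None,fx=6,fy=6,interpolation=2))
E
```

```text
[0.46627838 0.14710668 0.25005731] [ 3.14150522e+00  1.14746052e-04 -1.00703513e+00] [ 0.23463253 -0.64115205 -0.41465997] 0.03202531364274362
```

View pics/w5.png

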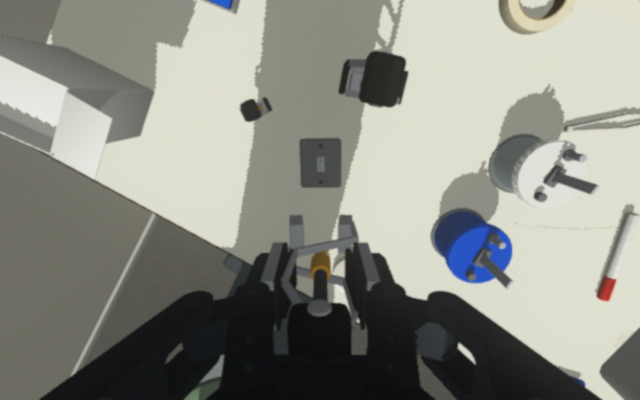

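View pics/c5.png

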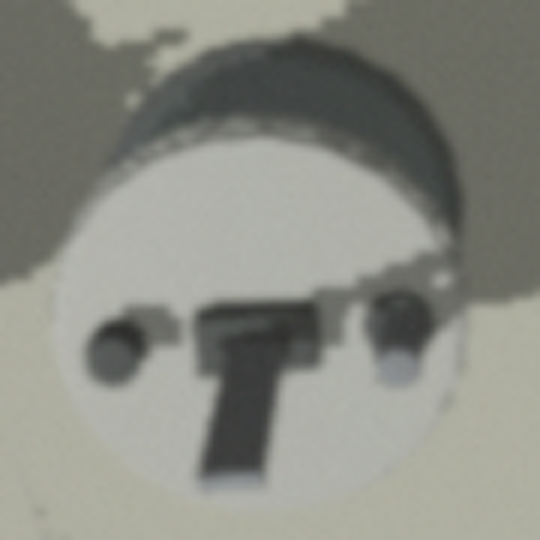

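```bash
python3 - <<'E'
from h import *
# wrist0: build camera from known calibration at start
c=dict(fov_y=64.19891663076424,cx=319.93498954791517,cy=197.24684682525267,R=np.array([[9.99999941e-01,-2.47385939e-04,-2.39465017e-04],[-1.64343162e-04,-9.54128867e-01,2.99396189e-01],[-3.02546893e-04,-2.99396132e-01,-9.54128851e-01]]),t=[-0.62536975,-0.0380174,0.37966594])
p=P("w",c);px=lambda x,y:(250+(x+.5)/6-.5,180+(y+.5)/6-.5)
po,ro=onz(p,px(115,352),.071),onz(p,px(398,365),.082)
print(po,ro,(po+ro)/2,np.degrees(np.arctan2(*(ro-po)[1::-1])),np.linalg.norm((ro-po)[:2]))
for q in [(195,308),(322,303),(258,340)]:print(onz(p,px(*q),.068))
for z in (.112,.12,.13):print(onz(p,px(234,474),z), onz(p,px(200,474),z),onz(p,px(267,470),z))
# lid extents: left 55, right 465
print(onz(p,px(57,310),.062),onz(p,px(466,310),.062), onz(p,px(262,508),.062))
E
```

```text
[ 0.5723344  -0.06219399  0.071     ] [ 0.62135362 -0.05949769  0.082     ] [ 0.59684401 -0.06084584  0.0765    ] 3.148381545547376 0.0490933214778019
[ 0.58605829 -0.05526033  0.068     ]
[ 0.60805798 -0.05432606  0.068     ]
[ 0.59680765 -0.06129928  0.068     ]
[ 0.59670051 -0.06361137  0.112     ] [ 0.59151651 -0.06361075  0.112     ] [ 0.60174867 -0.0629322   0.112     ]
[ 0.59758096 -0.05930198  0.12      ] [ 0.59255556 -0.05930139  0.12      ] [ 0.60247467 -0.05864359  0.12      ]
[ 0.59868152 -0.05391526  0.13      ] [ 0.59385438 -0.05391468  0.13      ] [ 0.60338217 -0.05328284  0.13      ]
[ 0.56090303 -0.05824212  0.062     ] [ 0.63311943 -0.05825246  0.062     ] [ 0.59610783 -0.09747444  0.062     ]
```

Call:
{"method": "carry_out", "body": {
  "deltas": [-0.4,2.2,0.4,0,0,-0.4,3.2,0.7,0,0,-0.4,3.2,0.7,0,0,-0.4,3.2,0.7,0,0,-0.4,3.2,0.7,0,0,-0.4,3.2,0.6,0,0,-0.4,2.4,0.4,0,0,-0.4,1.2,0.24,0,0,-0.4,0,0,0,5.9,-0.4,0,0,0,5.9,-0.4,0,0,0,5.9,-0.4,0,0,0,5.9,-0.4,0,0,0,5.7,-0.4,0,0,0,0,-0.4,0,0,0,0,-0.4,0,0,0,0]
}}

```text
clock: 8.12
position: [0.5453, -0.0605, 0.2498]
tool_rot: [3.141, -0.0, -1.515]
force: [-0.6, 0.3, -1.0]
grip_width: 0.032
```

```bash
python3 - <<'E'
from h import *
import pickle
s=status.observe();print(s['position'],s['tool_rot'],s['force'],s['grip_width'])
im=grab_frame("wrist");c=calibration("wrist");pickle.dump(c,open("w6.pkl","wb"));cv2.imwrite("pics/w6.png",im[:,:,::-1])
cv2.imwrite("pics/c6.png",cv2.resize(im[120:250,240:400,::-1],None,fx=4.5,fy=4.5,interpolation=2))
E
```

```text
[ 0.54534311 -0.0604865   0.2498012 ] [ 3.14070526e+00 -3.05579888e-05 -1.51450638e+00] [-0.62482984  0.33176707 -1.04662885] 0.031974770418096314
```

View pics/w6.png

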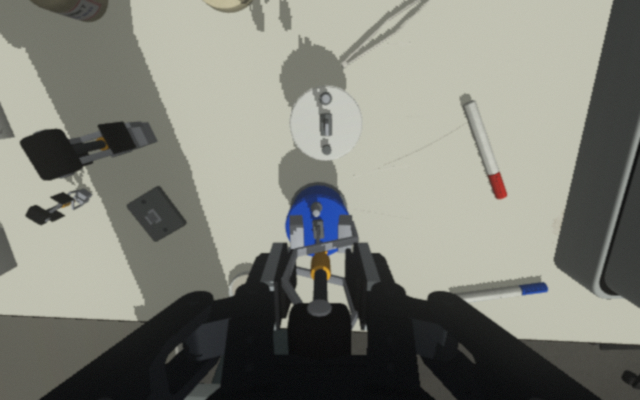

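View pics/c6.png

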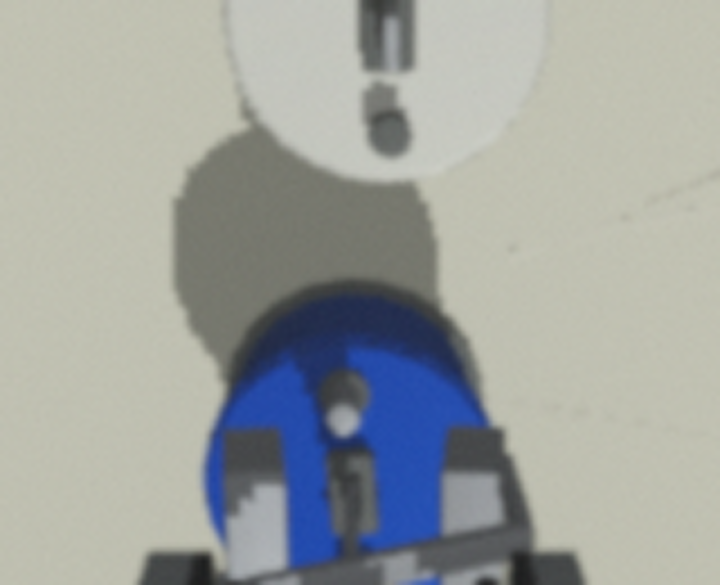

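```bash
python3 - <<'E'
from h import *
im=cv2.imread("pics/w6.png")
cv2.imwrite("pics/c7.png",cv2.resize(im[78:168,280:370],None,fx=6.5,fy=6.5,interpolation=2))
E
```

```text
(no output)
```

View pics/c7.png

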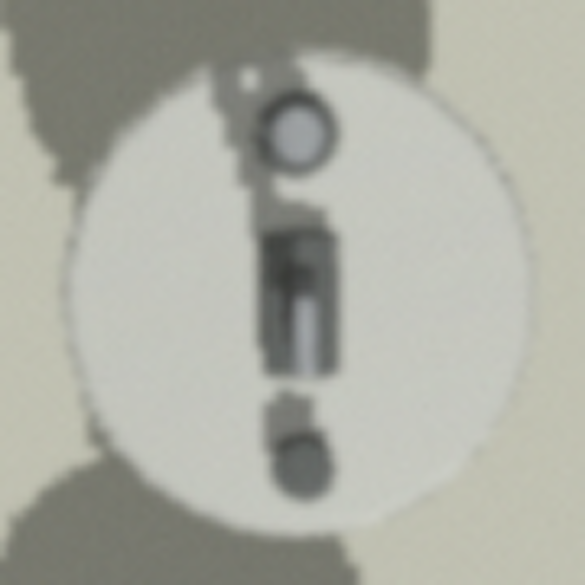

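```bash
python3 - <<'E'
from h import *
import pickle
c=pickle.load(open("w6.pkl","rb"));p=P("w",c);print(-np.array(c['R']).T@np.array(c['t']))
px=lambda x,y:(280+(x+.5)/6.5-.5,78+(y+.5)/6.5-.5)
po,ro=onz(p,px(303,463),.071),onz(p,px(298,132),.082)
print(po,ro,(po+ro)/2,np.degrees(np.arctan2(*(ro-po)[1::-1])),np.linalg.norm((ro-po)[:2]))
print("gland",onz(p,px(301,303),.068))
for z in (.112,.116,.12,.124,.13):
  a,b=onz(p,px(306,292),z),onz(p,px(306,373),z);print("strip",z,(a+b)/2,np.linalg.norm(a-b))
l=[onz(p,px(*q),.062) for q in [(66,292),(532,292),(300,52),(300,535)]];print(l[0],l[1],(l[0]+l[1])/2,(l[2]+l[3])/2)
# clip jaws tips at z = 0.206 ; head
for q in [(290,215),(303.3,215),(338.4,215),(351.8,215)]:print("jaw",onz(p,q,.206))
E
```

```text
[ 0.6225447  -0.0557777   0.39208089]
[ 0.572866   -0.06460581  0.071     ] [ 0.62175153 -0.06069588  0.082     ] [ 0.59730877 -0.06265085  0.0765    ] 4.57286796758602 0.04904164281796452
gland [ 0.59682142 -0.06288519  0.068     ]
strip 0.112 [ 0.59649874 -0.06281773  0.112     ] 0.010556791446835693
strip 0.116 [ 0.59687071 -0.06271719  0.116     ] 0.010406023693578466
strip 0.12 [ 0.59724269 -0.06261665  0.12      ] 0.010255255940321348
strip 0.124 [ 0.59761467 -0.06251611  0.124     ] 0.010104488187064123
strip 0.13 [ 0.59817264 -0.06236529  0.13      ] 0.009878336557178003
[ 0.59599242 -0.02642433  0.062     ] [ 0.60000256 -0.09877859  0.062     ] [ 0.59799749 -0.06260146  0.062     ] [ 0.59652401 -0.06284986  0.062     ]
jaw [ 0.55132086 -0.04090685  0.206     ]
jaw [ 0.55178123 -0.04917974  0.206     ]
jaw [ 0.55299604 -0.07101009  0.206     ]
jaw [ 0.55345976 -0.07934318  0.206     ]
```

Call:
{"method": "carry_out", "body": {
  "deltas": [-0.4,0.13,-1.3,0,0,-0.4,0.13,-1.3,0,0,-0.4,0.13,-1.3,0,0,-0.4,0.12,-1.25,0,0,-0.4,0,0,1,0,-0.4,0,0,2,0,-0.4,0,0,1.5,0,-0.4,0,0,0.5,0,-0.4,0,0,0,0,-0.4,0,0,0,0,-0.4,0,0,0,0]
}}

```text
clock: 9.08
position: [0.5976, -0.0633, 0.2012]
tool_rot: [-3.14, -0.0, -1.518]
force: [-0.0, 0.0, -0.4]
grip_width: 0.0318
```

```bash
python3 - <<'E'
from h import *
import pickle
s=status.observe();print(s['position'],s['tool_rot'],s['force'],s['grip_width'])
im=grab_frame("wrist");c=calibration("wrist");pickle.dump(c,open("w7.pkl","wb"));cv2.imwrite("pics/w7.png",im[:,:,::-1])
sd=grab_frame("side");sc=grab_frame("scene")
A=cv2.resize(im[150:290,230:410],(450,350),interpolation=2)
f=lambda x,u,v:cv2.resize(x[v:v+100,u:u+100],(350,350),interpolation=2)
cv2.imwrite("pics/c8.png",np.hstack([A,f(sd,270,170)])[:,:,::-1]);cv2.imwrite("pics/c9.png",np.hstack([f(sc,330,170)])[:,:,::-1])
E
```

```text
[ 0.59755962 -0.06333095  0.20118594] [-3.14045374e+00 -4.75286475e-05 -1.51821086e+00] [-0.03342485  0.03841472 -0.37091998] 0.031820941824602295
```

View pics/c8.png

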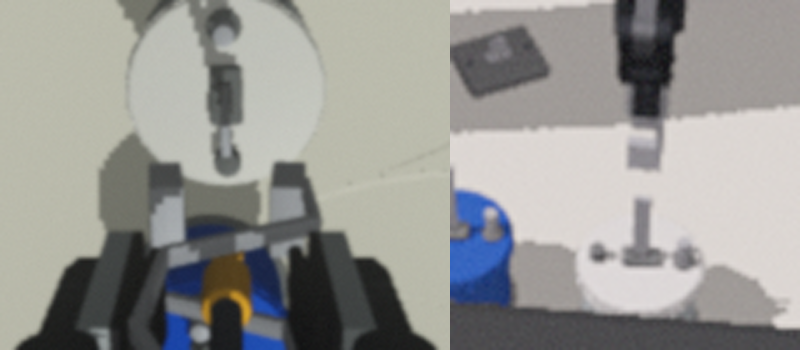

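View pics/c9.png

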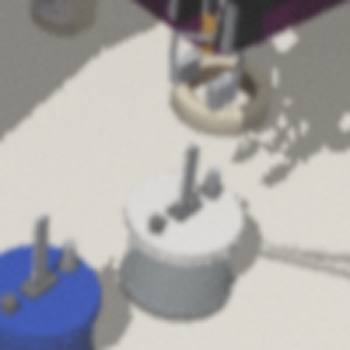

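The strip is centred between the open jaws, and its top is estimated at 0.114 m. I go down over it.

Call:
{"method": "carry_out", "body": {
  "deltas": [-0.4,0,0,1,0,-0.4,0,0,1.5,0,-0.4,0,0,1.5,0,-0.4,0,0,1,0,-0.4,0,0,0.6,0,-0.4,0,0,0.3,0,-0.4,0,0,0,0,-0.4,0,0,0,0,-0.4,0,0,0,0,-0.4,0,0,0,0]
}}

```text
clock: 10.07
position: [0.5975, -0.0632, 0.1419]
tool_rot: [-3.141, -0.0, -1.518]
force: [0.1, -0.4, -1.2]
grip_width: 0.032
```

```bash
cat > look2.py <<'E'
from h import *
import sys
s=status.observe();print(s['position'].round(4),s['force'].round(2),s['moment'].round(3),s['grip_width'])
fz=[]
im=grab_frame("wrist");fz.append(status.observe()['force'][2]);sd=grab_frame("side");fz.append(status.observe()['force'][2]);sc=grab_frame("scene");fz.append(status.observe()['force'][2])
print(np.round(fz,2))
A=cv2.resize(im[150:290,230:410],(450,350),interpolation=2)
f=lambda x,u,v:cv2.resize(x[v:v+100,u:u+100],(350,350),interpolation=2)
cv2.imwrite(f"pics/{sys.argv[1]}.png",np.hstack([A,f(sd,270,170)])[:,:,::-1]);cv2.imwrite(f"pics/{sys.argv[1]}s.png",f(sc,330,170)[:,:,::-1])
E
python3 look2.py d1
```

```text
[ 0.5975 -0.0632  0.1419] [ 0.11 -0.37 -1.18] [-0.026  0.035  0.025] 0.03197179565970013
[-0.55 -1.33 -1.23]
```

View pics/d1.png

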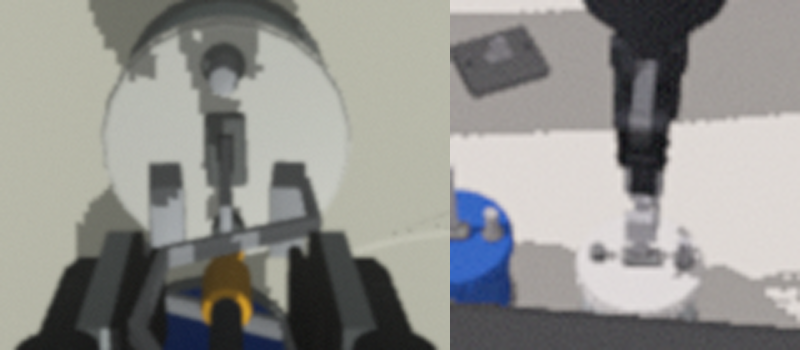

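View pics/d1s.png

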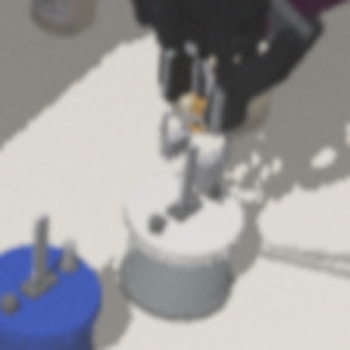

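Call:
{"method": "carry_out", "body": {
  "deltas": [-0.4,0,0,0.3,0,-0.4,0,0,0.3,0,-0.4,0,0,0.1,0,-0.4,0,0,0,0,-0.4,0,0,0,0]
}}

```text
clock: 10.63
position: [0.5972, -0.0632, 0.1341]
tool_rot: [3.141, -0.0, -1.518]
force: [0.1, -0.5, -0.5]
grip_width: 0.0321
```

Call:
{"method": "carry_out", "body": {
  "deltas": [-0.4,0,0,0.1,0,-0.4,0,0,0.1,0,-0.4,0,0,0,0]
}}

```text
clock: 10.88
position: [0.5972, -0.0632, 0.1321]
tool_rot: [3.141, 0.0, -1.518]
force: [-0.8, -1.1, -0.8]
grip_width: 0.0317
```

Call:
{"method": "carry_out", "body": {
  "deltas": [-0.4,0,0,0.1,0,-0.4,0,0,0.1,0,-0.4,0,0,0,0]
}}

```text
clock: 11.13
position: [0.5972, -0.0632, 0.1301]
tool_rot: [3.141, -0.0, -1.518]
force: [0.1, 0.3, -0.8]
grip_width: 0.0321
```

Call:
{"method": "carry_out", "body": {
  "deltas": [-0.4,0,0,0.1,0,-0.4,0,0,0,0,-0.4,0,0,0,0]
}}

```text
clock: 11.38
position: [0.5973, -0.0633, 0.1294]
tool_rot: [-3.141, -0.0, -1.519]
force: [-0.2, -0.3, 0.4]
grip_width: 0.0318
```

Call:
{"method": "carry_out", "body": {
  "deltas": [-0.4,0,0,0.1,0,-0.4,0,0,0,0,-0.4,0,0,0,0]
}}

```text
clock: 11.63
position: [0.5973, -0.0632, 0.1283]
tool_rot: [-3.141, 0.0, -1.518]
force: [-0.4, 0.1, 1.8]
grip_width: 0.0323
```

Call:
{"method": "carry_out", "body": {
  "deltas": [-0.4,0,0,0.1,0,-0.4,0,0,0,0,-0.4,0,0,0,0]
}}

```text
clock: 11.88
position: [0.5973, -0.0632, 0.1273]
tool_rot: [-3.142, 0.0, -1.518]
force: [-0.1, -0.3, 1.7]
grip_width: 0.0318
```

Call:
{"method": "carry_out", "body": {
  "deltas": [-0.4,0,0,0.1,0,-0.4,0,0,0.1,0,-0.4,0,0,0,0,-0.4,0,0,0,0]
}}

```text
clock: 12.22
position: [0.5973, -0.0632, 0.1253]
tool_rot: [-3.142, -0.0, -1.519]
force: [-0.4, 0.6, 4.3]
grip_width: 0.0316
```

```bash
python3 look2.py d2; python3 - <<'E'
from h import *
f=[]
for i in range(8):
    grab_frame("side");f.append(status.observe()['force'])
print(np.mean(f,0),np.std(f,0)/8**.5,status.observe()['position'],status.observe()['clock'])
E
```

```text
[ 0.5973 -0.0632  0.1253] [-0.41  0.59  4.26] [-0.032  0.028  0.014] 0.03164469399635482
[3.1  2.86 3.17]
[0.1556245  0.23724921 3.12745594] [0.21788267 0.20557495 0.1169963 ] [ 0.59729365 -0.06320367  0.12532025] 12.7667
```

View pics/d2.png

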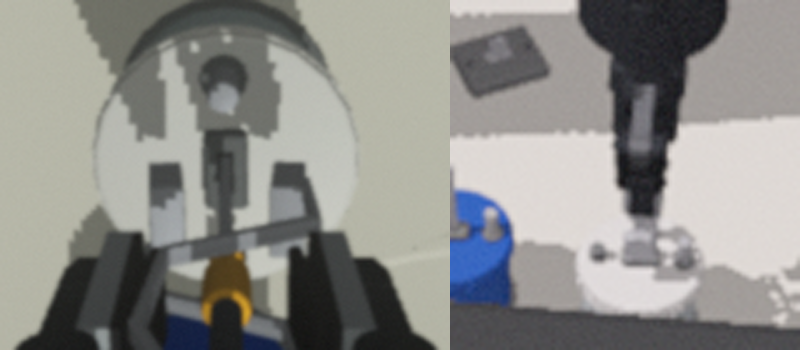

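The averaged force is 3.1 N against a baseline of about -0.9 N. That gives about 4.0 N on the pin, so it is about half-way in. I release gradually.

Call:
{"method": "carry_out", "body": {
  "deltas": [-0.22,0,0,0,0,-0.19,0,0,0,0,-0.16,0,0,0,0,-0.13,0,0,0,0,-0.1,0,0,0,0,-0.07,0,0,0,0,-0.04,0,0,0,0,0,0,0,0,0,0,0,0,0,0]
}}

```text
clock: 13.52
position: [0.5971, -0.0632, 0.1252]
tool_rot: [3.141, 0.0, -1.519]
force: [-0.7, -0.1, 0.1]
grip_width: 0.0426
```

```bash
python3 look2.py d3
```

```text
[ 0.5971 -0.0632  0.1252] [-0.67 -0.09  0.07] [-0.014 -0.025  0.015] 0.04258271679821799
[-0.41  0.35 -0.99]
```

View pics/d3.png

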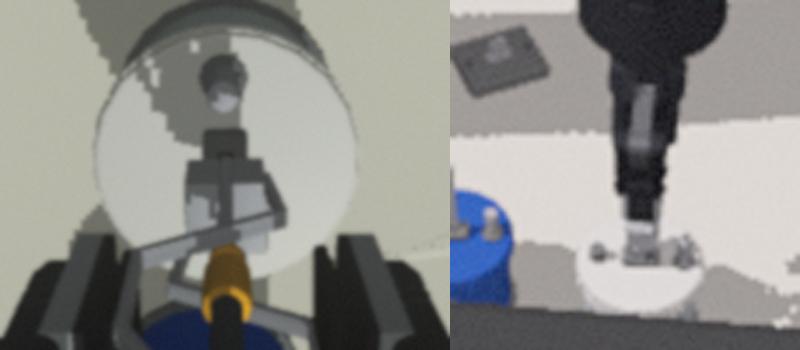

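The jaws have closed on the strip. I open further and go straight up.

Call:
{"method": "carry_out", "body": {
  "deltas": [0.2,0,0,0,0,0.4,0,0,0,0,0.4,0,0,0,0,0.4,0,0,0,0,0.4,0,0,-0.5,0,0.4,0,0,-1,0,0.4,0,0,-1.5,0,0.4,0,0,-2,0,0.4,0,0,-2.5,0,0.4,0,0,-2.5,0,0.4,0,0,-2.5,0,0.4,0,0,-1,0,0.4,0,0,0,0,0.4,0,0,0,0,0.4,0,0,0,0]
}}

```text
clock: 14.92
position: [0.5969, -0.0631, 0.2597]
tool_rot: [3.141, 0.0, -1.518]
force: [0.7, 0.0, -0.7]
grip_width: 0.0598
```

```bash
python3 look2.py d4; python3 - <<'E'
from h import *
im=grab_frame("wrist");cv2.imwrite("pics/w8.png",im[:,:,::-1])
for n in ("scene","side"):
  grab_frame(n)
  for t in("clip","clip_grip","cell"):print(n,t,[(round(d['p'],2),[round(float(v)) for v in d['xy']]) for d in mark_of(n,t)])
  for z in(.08,.143,.186):print(proj(P(n),[.5972,-.063,z]).round())
E
```

```text
[ 0.5969 -0.0631  0.2597] [ 0.65  0.05 -0.74] [-0.072  0.035 -0.018] 0.059769261194323034
[-0.44  0.13  0.49]
scene clip [(0.87, [314, 204]), (0.61, [273, 198]), (0.56, [385, 224])]
scene clip_grip [(0.92, [315, 177]), (0.84, [388, 201]), (0.58, [266, 183])]
scene cell [(0.72, [389, 199]), (0.66, [379, 247]), (0.62, [341, 267])]
[383. 223.]
[386. 201.]
[388. 185.]
side clip [(0.88, [321, 237]), (0.69, [297, 166]), (0.66, [328, 193])]
side clip_grip [(0.69, [327, 216]), (0.55, [295, 152])]
side cell [(0.89, [269, 253]), (0.66, [326, 263])]
[324. 238.]
[325. 216.]
[326. 201.]
```

View pics/d4.png

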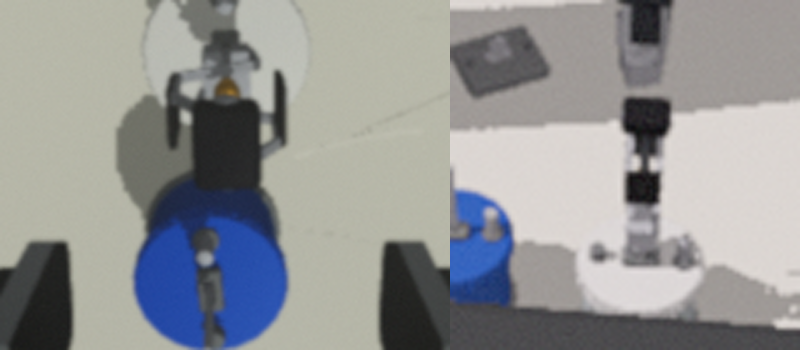

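View pics/d4s.png

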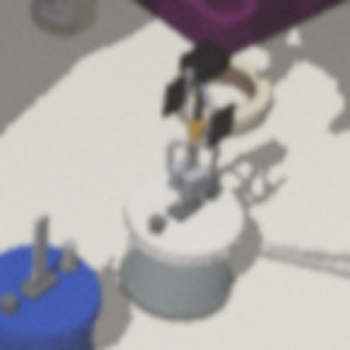

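View pics/w8.png

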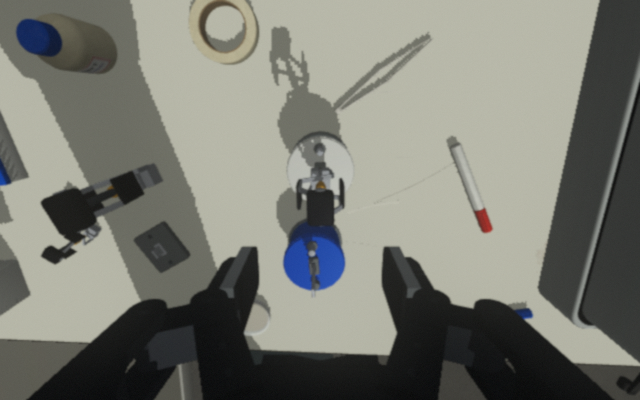

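The clip stands upright and square on the strip, and its marks match the expected projection within 2 to 3 px. The gripper is clear, so I hand the job in.

```bash
python3 -c "
from workcell import job,status
print(job.job_done());print(status.observe()['clock'])"
```

```text
the job is handed in; nothing more can be done
None
the job is handed in; nothing more can be done
```

The middle-sized clip is on the white cell's strip with its jaws closed and its pin pressed about half-way in. I handed the job in at about 15 s of the 67 s; no verdict is reported.

**What I did:** I squeezed the clip open to 32 mm at 40 N, lifted it off the rest, and lowered it open over the strip. The pin touched at a TCP height of about 0.129 m, which puts the strip's top at about 0.115 m. I pressed 4 mm further, let the clip close gradually, and withdrew straight up.

**Last checks:**
- **Pin force:** just before release the averaged wrist force gave about 4.0 N on the pin (target 2.8 to 5.2 N), so it was about half-way in. I could not measure it after release.
- **Position:** in all three camera views the clip stands upright and square on the strip. Its origin and grip marks lie within 2 to 3 px of where they should be in the scene and side views.
- **Jaws:** the pictures show both closed on the strip. The 3 N grip was not measured.
- **Surroundings:** the gripper is clear. The dish and the bottle were never approached.

**Disagreements:** the networks sometimes reported the look-alikes as well, including a false "cell" on the clip in the last scene view. I told those apart by eye.

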